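# Weigh a jar of parts in the draught-shielded balance

## Robot

A 6-joint arm with a two-finger parallel gripper is mounted at the origin on a cart in front of the work surface, level with it; the furniture and walls round the work are solid. World frame = base frame: x ahead of the robot, y to its left, z up, the work surface at z = 0. Lengths are in m, angles in rad, forces in N, time in s.
With the tool pointing down it reaches from about 0.3 to 0.85 m from the base axis. Payload 5.4 kg.
Tool frame: the origin (TCP) lies at the very end of the fingers, on their centre line; the grasp point (between the pads) lies 19 mm behind it; z points along the fingers, y is the line along which they close (so a half turn about z gives the same grasp; the last joint's range is limited). The gripper opens to 85 mm and grips with 20 to 120 N. Pads are 22 mm wide; open, the fingers measure 114 mm over their backs; the gripper's body (76 mm by 85 mm) begins 54 mm behind the grasp point. The pads swing forward as they close: fully open they stand 13 mm farther back than shut.
Start: joints at [-1.39, 0.158, 1.597, -0, 1.386, -0.21], TCP at [0.219, -0.532, 0.231] pointing down, gripper open.
Joint ranges: [-2.91, 2.91], [-0.94, 2.29], [0.18, 2.7], [-1.29, 4.43], [0.17, 2.64], [-3, 3]. Speed limits (rad/s): [2.57, 2.57, 3.14, 3.14, 3.14, 3.14].

## Interface

Orientations are given as a unit quaternion [x, y, z, w].
In Python, from plant import bot gives the robot as it stands.
- The arm moves only by the shell command python3 -m handwheel 'ROWS' [OPENING] [FORCE]. ROWS is JSON, a list of rows, each a list of 6 numbers: the shift along the tool's x, y, z in units of 25 mm (1.0 is 25 mm), then the turn, a rotation vector about the tool's x, y, z in units of 6 degrees (1.0 is 6 degrees). A call has 1 to 8 rows; each row shifts and turns the commanded pose from where the row before left it, along the tool's axes as they then stand; what a row does not reach is not made up. A row lasts 1/8 s, in which the tool goes at most 62.5 mm and 10.7 degrees, less where a joint would pass 70% of its speed; a pose out of reach is approached as far as the arm can. A call is refused whole if a number of a shift passes 1 or a number of a turn 1, either way. A call with a gripper value outside its range is refused whole. OPENING is the finger opening in mm, from 0 to 85.4, set as the call begins (- or left out, the last holds). The fingers move at their own pace and stop on an object; FORCE is the grip in N (left out, the last holds). Time passes only in rows, so rows that do not move let the fingers close. It gives the time, the measured TCP pose, the force, the opening and the grip force at its end, in the units of the state.
- bot.state(): the state, without advancing time (a new reading comes with each control period).
- bot.camera(name): name is "side" or "top" or "wrist"; returns the picture (420x560x3 uint8, blue, green, red); there is no depth.
- bot.camera_params(name): a dict with "K" (3x3 intrinsics, pixels), "view" (4x4, takes a point from world to camera coordinates); the wrist camera has in their place "T_tool_cam" (4x4, takes a point from camera to tool coordinates, whose origin is the TCP and whose axes are the flange's). Camera axes: x right, y down, z forward; pixel columns grow to the right and rows downward; lengths in m; the calibration is good to about 2 mm. The wrist camera is an equidistant fisheye: a pixel r from the principal point sees the ray r / f radians off the axis. A picture is of the moment at which its call begins: read the wrist's pose just before it. camera_params takes no time and is no camera call.
- bot.hand_in(): hands the job in; it is judged then, once.
The state is a dict: "time_s": time; "joint_pos": joint angles; "joint_vel": joint speeds; "effort": joint torques, N m; "ee_pos": TCP position; "eef_rot": TCP orientation; "wrist_force": force on the tool from outside, world axes, zero at the start; "ft_torque": the same for the moment, N m; "gripper_width": finger opening in m; "gripper_force": force on a finger pad.
Only numpy, scipy, OpenCV 4.12 (cv2) and the standard library are available. Lean on these libraries where they do the work, as an engineer would, in place of code of your own. Each camera call takes 0.05 s, during which the arm holds its last target. There are 200 camera calls.

## Task

Weigh the round jar of small parts for the stock count: swing the door of the balance's draught shield wide open by its bar handle, stand the jar upright in the middle of the round pan and let go, then swing the door fully shut again so that the reading can settle. Set the jar down gently, without pressing the sprung pan down to its stop, do not tip the jar over, and do not push the carton or the flange about.

Things in the scene. Friction and masses are not known exactly. Their poses are not given: they have to be found in the camera images.
- balance: Off-white bench balance, fixed. Origin at bench level under the pan's centre; x to its back, y to its left, z up. Low display nose to x = -118 mm in front; housing top z = 38. On it a clear draught shield: fixed 4 mm panes at x = -88, x = +88 and y = -88 mm, tops z = 148. Its left side and roof (z 149 to 155) are one piece, the door; with it open, things can be lowered in from above.
- shield_door (a joint): Angle of the wrap-over door (left side and roof in one) about its upright hinge at the shield's rear left corner, rad: 0 = shut (stop), 1.75 = fully open (stop). Opening swings the handle to the left, then back (clockwise from above). It stays where it is left; about 0.5 N at the handle moves it.
- door_handle (a point): Grip point on the door's upright round steel bar handle, 12 mm thick; the bar's free top is 12 mm above this point, the upper of its two 9 mm stand-offs 30 mm below. The bar's axis stands 45 mm outside the door's face, 166 mm from the hinge axis. Door shut: x = -70, y = +136, z = 150 mm in the balance's frame.
- door_hinge (a point): Point on the door's upright hinge axis at the height of door_handle, at x = +90, y = +90 mm in the balance's frame.
- pan_center (a point): Centre of the top face of the round steel pan (111 mm across), which is 56 mm above the bench when empty.
- pan (a joint): How far the sprung pan is pressed down, m: 0 = empty, 0.014 = overload stop. About 380 N/m; the jar's weight alone presses it down 4 to 8 mm.
- parts_jar: Round clear jar of small parts with a black screw lid, 60 mm across and 84 mm high (lid 56 mm across, from 70 mm up), about 0.24 kg. Stands upright on the bench. Origin: centre of its underside, z up.
- carton: Bystander: small white parts carton, 80 x 55 x 60 mm (x, y, z), loose on the bench. Origin: centre of its underside.
- flange: Bystander: turned aluminium flange, 64 mm across and 24 mm high, loose on the bench. Origin: centre of its underside.

How it is judged:
By the outcome, as a careful person would: the job done as asked, in the order asked, and still so for the second after the job is handed in, with the robot touching nothing.
It also fails if it takes over 72 s, if anything falls off the work surface, if the arm or the gripper's body presses on something with over 40 N, if the wrist force passes 120 N, or if a joint passes its speed limit or range.

## Working session

There is one attempt and no reset: what is moved stays moved. The work goes in short steps, Python scripts to look and compute and a shell command to move; the robot and the scene stay as the last step left them, time stands still between calls to the robot, and variables do not carry over. Pictures are saved under pics/ and viewed, at most 11 in all, crops included, and the job is handed in when it is done.

```bash
mkdir -p pics; ls; python3 - <<'E'
from plant import bot
import cv2,numpy as np
np.set_printoptions(precision=4,suppress=True)
s=bot.state();print(s)
for n in("side","top"):
    cv2.imwrite(f"pics/{n}0.png",bot.camera(n)); print(n,bot.camera_params(n))
print(bot.camera_params("wrist"))
E
```

```text
pics
{'time_s': 0.0, 'joint_pos': array([-1.3901,  0.159 ,  1.5982,  0.    ,  1.3862, -0.21  ]), 'joint_vel': array([-0.0007,  0.001 , -0.0011, -0.0001,  0.001 , -0.0012]), 'effort': array([ -0.0002, -39.6007, -33.1424,  -0.0002,   0.0088,   0.    ]), 'ee_pos': array([ 0.2189, -0.5311,  0.2303]), 'eef_rot': array([ 0.981 ,  0.1941,  0.    , -0.0009]), 'wrist_force': array([ 0.2585, -0.913 ,  0.4061]), 'ft_torque': array([ 0.025 ,  0.0043, -0.0391]), 'gripper_force': 0.0, 'gripper_width': 0.08517553357112413}
side {'K': array([[439.9652,   0.    , 276.1563],
       [  0.    , 439.9652, 211.5499],
       [  0.    ,   0.    ,   1.    ]]), 'view': array([[-0.994 , -0.109 , -0.0117,  0.5098],
       [-0.0604,  0.6338, -0.7712,  0.1548],
       [ 0.0914, -0.7658, -0.6365,  1.04  ],
       [ 0.    ,  0.    ,  0.    ,  1.    ]])}
top {'K': array([[487.1697,   0.    , 280.9712],
       [  0.    , 487.1697, 204.8937],
       [  0.    ,   0.    ,   1.    ]]), 'view': array([[ 0.0273, -0.9996, -0.0047, -0.0665],
       [-0.9981, -0.027 , -0.0559,  0.4929],
       [ 0.0558,  0.0062, -0.9984,  1.3313],
       [ 0.    ,  0.    ,  0.    ,  1.    ]])}
{'K': array([[325.1923,   0.    , 278.7376],
       [  0.    , 325.1923, 207.2698],
       [  0.    ,   0.    ,   1.    ]]), 'T_tool_cam': array([[ 0.001 , -0.9488, -0.316 ,  0.0811],
       [ 1.    ,  0.0012, -0.0005,  0.0001],
       [ 0.0008, -0.316 ,  0.9488, -0.142 ],
       [ 0.    ,  0.    ,  0.    ,  1.    ]])}
```

View pics/side0.png

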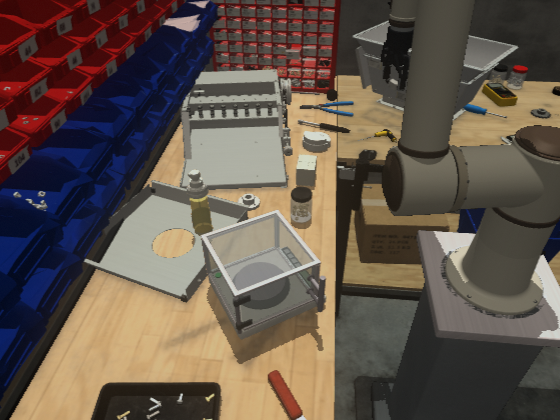

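View pics/top0.png

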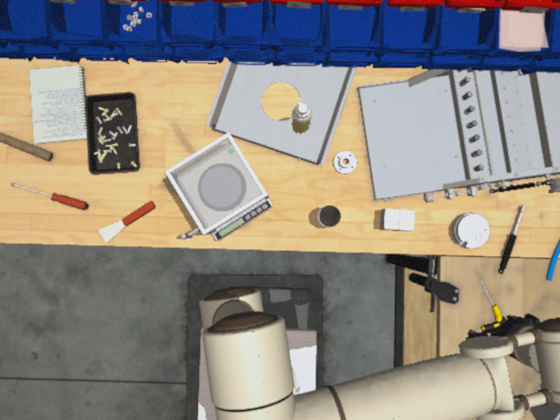

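The side view shows the balance at about (265,280), the jar at (301,205) and the carton at (306,170). The top view shows the pan at (222,187), the display at (240,218), the handle near (187,235) and the jar lid at (328,215). It also shows the carton at (398,219) and the flange at (345,161). I'll enlarge both views next.

```bash
python3 - <<'E'
import cv2,numpy as np
a=cv2.imread("pics/top0.png")[125:250,155:355]; b=cv2.imread("pics/side0.png")[180:340,185:345]
cv2.imwrite("pics/tc.png",cv2.resize(a,None,fx=4,fy=4,interpolation=cv2.INTER_CUBIC))
cv2.imwrite("pics/sc.png",cv2.resize(b,(600,600),interpolation=cv2.INTER_CUBIC))
E
```

```text
(no output)
```

View pics/tc.png

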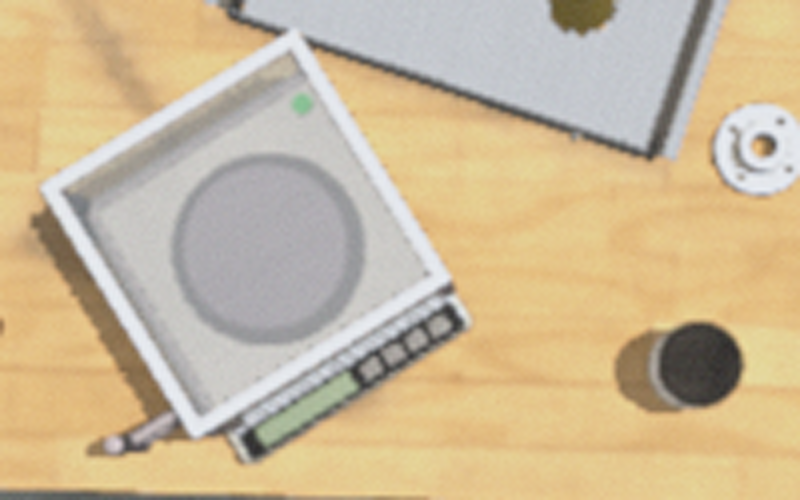

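View pics/sc.png

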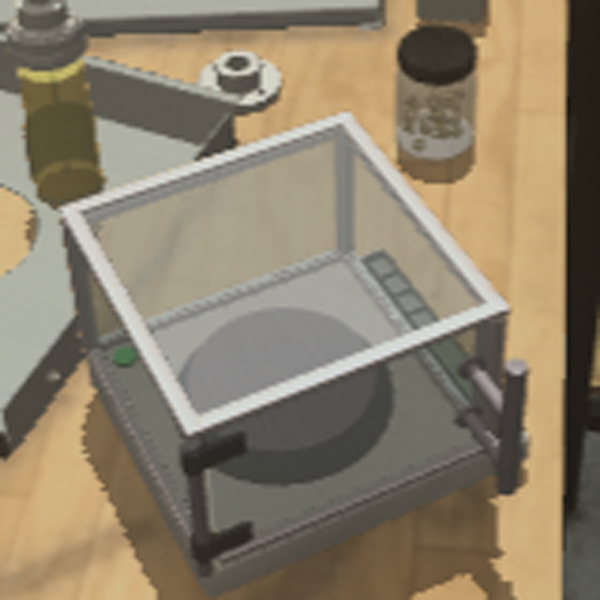

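The top crop gives the roof corners at (296,32), (42,190), (195,436) and (452,283), the bar top at about (112,442) and the lid at (700,364). The side crop gives the same corners at (63,210), (195,432), (507,307) and (347,115), the bar top at (516,364) and the lid's top at (437,48).

```bash
cat > h.py <<'E'
from plant import bot
import cv2,numpy as np
np.set_printoptions(precision=4,suppress=True)
P={n:(lambda c:c["K"]@c["view"][:3])(bot.camera_params(n)) for n in("side","top")}
def tri(t,s):
    X=cv2.triangulatePoints(P["top"],P["side"],np.float64(t).reshape(2,1),np.float64(s).reshape(2,1))[:,0];return X[:3]/X[3]
def plane(n,p,z):
    M=P[n]; A=np.c_[M[:,:2],-np.array([p[0],p[1],1.])]
    return np.linalg.solve(A,-(M[:,2]*z+M[:,3]))[:2]
T=lambda u,v:(155+u/4-.4,125+v/4-.4)
S=lambda u,v:(185+u/3.75-.4,180+v/3.75-.4)
E
python3 - <<'E'
from h import *
c={}
for k,t,s in [("BR",(296,32),(63,210)),("BL",(42,190),(195,432)),("FL",(195,436),(507,307)),("FR",(452,283),(347,115)),("bartop",(112,442),(516,364)),("lid",(700,364),(437,48))]:
    c[k]=tri(T(*t),S(*s)); print(k,c[k],plane("top",T(*t),{"bartop":.162,"lid":.084}.get(k,.155)))
q=np.array([plane("top",T(*t),.155) for t in[(296,32),(42,190),(195,436),(452,283)]])
print(q.mean(0),[np.linalg.norm(q[i]-q[i-1]) for i in range(4)])
f=(q[0]+q[1]-q[2]-q[3]);l=q[1]+q[2]-q[0]-q[3];print(np.degrees(np.arctan2(f[1],f[0])),np.degrees(np.arctan2(-l[0],l[1])))
print("pan",plane("top",T(269,248),.056),plane("side",S(288,378),.056))
im=cv2.imread("pics/top0.png");m=(im.max(2)<70).astype(np.uint8);m[:, :300]=0;m[:,355:]=0;m[:195]=0;m[235:]=0
n,_,st,ce=cv2.connectedComponentsWithStats(m);i=1+st[1:,4].argmax();print("lid",ce[i],st[i],plane("top",ce[i],.084))
# carton, flange tops
print("carton",plane("top",(398,217),.06),"flange",plane("top",T(763,150),.015))
E
```

```text
BR [0.6641 0.082  0.1494] [0.6635 0.0815]
BL [0.5599 0.2365 0.1517] [0.5604 0.2358]
FL [0.4098 0.1359 0.1513] [0.4107 0.1353]
FR [ 0.5105 -0.02    0.148 ] [ 0.5094 -0.0202]
bartop [0.4045 0.185  0.1613] [0.4057 0.1849]
lid [ 0.4657 -0.1815  0.0811] [ 0.466  -0.1812]
[0.536  0.1081] [np.float64(0.18463681107176322), np.float64(0.18563069962250547), np.float64(0.18031045314568353), np.float64(0.18422215251988452)]
33.64378789355819 33.07727382063517
pan [0.537  0.1065] [0.5325 0.1133]
lid [330.5284 215.7205] [321 207  19  19 229] [ 0.4658 -0.1836]
carton [ 0.4681 -0.3652] flange [ 0.618  -0.2281]
```

```bash
cat >> h.py <<'E'
from scipy.spatial.transform import Rotation as Ro
C=np.array([.536,.107]);YAW=np.radians(33.3)
def loc(p): return C+np.array([[np.cos(YAW),-np.sin(YAW)],[np.sin(YAW),np.cos(YAW)]])@np.array(p)
def to(p,yaw=None):
    "tool-axis shift in row units (25 mm) from the measured pose to p; turn in 6 deg units to the yaw, tool down"
    s=bot.state();R=Ro.from_quat(s["eef_rot"]);d=R.inv().apply(np.array(p)-s["ee_pos"])/.025
    y=yaw if yaw is not None else np.degrees(np.arctan2(R.as_matrix()[1,0],R.as_matrix()[0,0]))
    G=Ro.from_euler("z",y,degrees=True)*Ro.from_euler("x",180,degrees=True)
    return d,np.degrees((R.inv()*G).as_rotvec())/6
def show():
    s=bot.state();R=Ro.from_quat(s["eef_rot"]).as_matrix()
    print("t%.2f"%s["time_s"],s["ee_pos"],"yaw %.1f"%np.degrees(np.arctan2(R[1,0],R[0,0])),"tilt",R[:2,2],"q",s["joint_pos"],"F",s["wrist_force"],"w %.4f g %.1f"%(s["gripper_width"],s["gripper_force"]))
E
python3 - <<'E'
from h import *
show();print(*to([.40,-.25,.25]),*to([.405,.185,.235],-18))
E
```

```text
t0.10 [ 0.2189 -0.5311  0.2304] yaw 22.4 tilt [-0.0003  0.0018] q [-1.3901  0.159   1.5982  0.      1.3862 -0.2101] F [-0.3394  1.1863 -0.3941] w 0.0855 g 0.0
[10.9805 -7.6377 -0.7675] [-0.0168 -0.004   0.    ] [ 17.7934 -23.6485  -0.1365] [-0.0175  0.0021  6.7319]
```

```bash
python3 -m handwheel '[[1,-0.95,0,0,0,0],[1,-0.95,0,0,0,0],[1,-0.95,0,0,0,0],[1,-0.95,0,0,0,0],[1,-0.95,0,0,0,0],[1,-0.95,0,0,0,0],[1,-0.95,0,0,0,0],[1,-0.95,0,0,0,0]]' 60 20; python3 -m handwheel '[[0.6,-1,0,0,0,0],[0.6,-1,0,0,0,0],[0.6,-1,0,0,0,0],[0.6,-1,0,0,0,0],[0.6,-1,0,0,0,0],[0.6,-1,0,0,0,0],[0.6,-1,0,0,0,0],[0.6,-1,0,0,0,0]]'
python3 - <<'E'
from h import *
show();print(*to([.405,.185,.235],-18))
E
```

```text
time_s: 1.1
ee_pos: [0.3317, -0.2785, 0.2309]
eef_rot: [0.981, 0.194, -0.0, -0.0]
wrist_force: [1.1, -0.2, 0.7]
gripper_width: 0.0605
gripper_force: 0.0
time_s: 2.1
ee_pos: [0.3661, -0.0481, 0.231]
eef_rot: [0.981, 0.194, -0.0, -0.0]
wrist_force: [1.3, 0.3, 0.3]
gripper_width: 0.06
gripper_force: 0.0
t2.10 [ 0.3661 -0.0481  0.231 ] yaw 22.4 tilt [-0.0004  0.0002] q [-0.4614 -0.4264  2.1237  0.      1.4448  0.7188] F [1.2665 0.2876 0.2656] w 0.0600 g 0.0
[ 4.9881 -8.0297 -0.1594] [-0.0023  0.0035  6.7302]
```

```bash
python3 -m handwheel '[[0.62,-1,0,0,0,0],[0.62,-1,0,0,0,0],[0.62,-1,0,0,0,0],[0.62,-1,0,0,0,0],[0.62,-1,0,0,0,0],[0.62,-1,0,0,0,0],[0.62,-1,0,0,0,0],[0.62,-1,0,0,0,0]]' 40 >/dev/null
cat > w.py <<'E'
from h import *
import sys
s=bot.state();im=bot.camera("wrist");n=sys.argv[1]
cv2.imwrite(f"pics/{n}.png",im);np.savez(f"pics/{n}.npz",p=s["ee_pos"],q=s["eef_rot"]);show()
E
python3 w.py w1
python3 -m handwheel '[[0,0,0,0,0,0.95],[0,0,0,0,0,0.95],[0,0,0,0,0,0.95],[0,0,0,0,0,0.95],[0,0,0,0,0,0.95],[0,0,0,0,0,0.95],[0,0,0,0,0,0.95],[0,0,0,0,0,0.08]]'>/dev/null
python3 w.py w2
python3 - <<'E'
import cv2,numpy as np
a,b=[cv2.imread(f"pics/w{i}.png") for i in(1,2)]
cv2.imwrite("pics/w12.png",cv2.resize(np.vstack([a,b])[:, :],(800,1200))[:, :]) 
h=np.hstack([a[60:400,80:480],b[60:400,80:480]]);cv2.imwrite("pics/w12.png",h);print(h.shape)
E
```

```text
t3.15 [0.4047 0.1865 0.2309] yaw 22.5 tilt [-0.0004  0.0024] q [ 0.1577 -0.1905  1.9424  0.0025  1.3898  1.3356] F [-1.9851  0.7212  0.1184] w 0.0401 g 0.0
t4.20 [0.4046 0.1828 0.231 ] yaw -17.9 tilt [-0.0006 -0.0002] q [ 0.151  -0.1943  1.9454 -0.0001  1.3911  2.0348] F [ 0.335   0.4139 -0.5607] w 0.0399 g 0.0
(340, 800, 3)
```

View pics/w12.png

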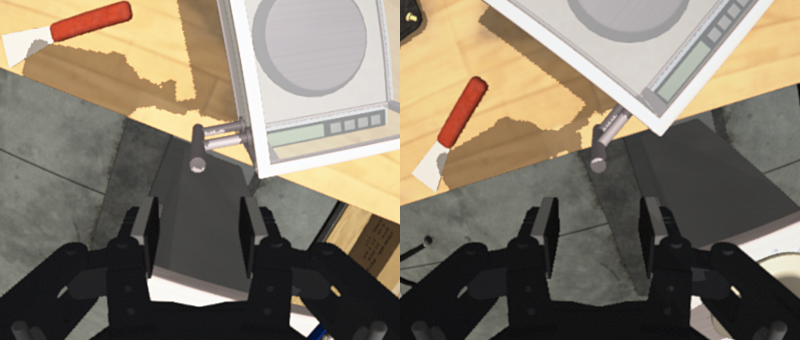

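The bar's top shows at pixel (278,226) in w1 and (278,225) in w2. The fingers stand clear of it on both sides.

```bash
cat >> h.py <<'E'
def ray(n,px):
    z=np.load(f"pics/{n}.npz");c=bot.camera_params("wrist");K=c["K"];d=(np.array(px)-K[:2,2])/K[0,0];r=np.hypot(*d)
    v=np.r_[d/r*np.sin(r),np.cos(r)] if r>1e-9 else np.array([0,0,1.])
    R=Ro.from_quat(z["q"]).as_matrix();T=c["T_tool_cam"];return R@T[:3,3]+R@np.zeros(3)+z["p"],R@T[:3,:3]@v
def wz(n,px,z): o,v=ray(n,px);return o+v*(z-o[2])/v[2]
def wtri(a,pa,b,pb):
    A=[];B=[]
    for n,p in((a,pa),(b,pb)):
        o,v=ray(n,p);M=np.eye(3)-np.outer(v,v);A.append(M);B.append(M@o)
    return np.linalg.lstsq(np.vstack(A),np.hstack(B),rcond=None)[0]
E
python3 - <<'E'
from h import *
print(wz("w1",(278,226),.162),wz("w2",(278,225),.162),wtri("w1",(278,226),"w2",(278,225)))
print(loc((-70,136)/np.array(1000.)))
print(*to([.404,.184,.135]))
E
```

```text
[0.4015 0.1832 0.162 ] [0.4024 0.1838 0.162 ] [0.4028 0.1836 0.1642]
[0.4028 0.1822]
[-0.0346 -0.0401  3.8407] [0.0033 0.0049 0.    ]
```

The four estimates agree on the bar at (0.403, 0.1835) with its top at z of about 0.163, so I descend and grip.

```bash
python3 -m handwheel '[[-0.07,0,0.64,0,0,0],[0,0,0.64,0,0,0],[0,0,0.64,0,0,0],[0,0,0.64,0,0,0],[0,0,0.64,0,0,0],[0,0,0.64,0,0,0]]' >/dev/null;  python3 -m handwheel '[[0,0,0,0,0,0],[0,0,0,0,0,0],[0,0,0,0,0,0],[0,0,0,0,0,0]]' 0 20
python3 - <<'E'
from h import *
show()
H=np.array([loc((.09,.09))])[0];b=bot.state()["ee_pos"][:2];r=b-H;print(H,np.hypot(*r),np.degrees(np.arctan2(r[1],r[0])))
r=np.array([.403,.1835])-H
R=Ro.from_quat(bot.state()["eef_rot"])
prev=r
for k in range(1,21):
    a=-1.75*k/20;q=np.array([np.cos(a)*r[0]-np.sin(a)*r[1],np.sin(a)*r[0]+np.cos(a)*r[1]])
    print(k,R.inv().apply(np.r_[q-prev,0])[:2]/.025,q+H);prev=q
E
```

```text
time_s: 5.45
ee_pos: [0.4031, 0.1836, 0.1352]
eef_rot: [0.988, -0.156, 0.0, -0.0]
wrist_force: [1.4, -0.1, -6.9]
gripper_width: 0.0113
gripper_force: 21.4
t5.45 [0.4031 0.1836 0.1352] yaw -18.0 tilt [0.0002 0.    ] q [ 0.1532 -0.0925  2.0532  0.      1.1806  2.0379] F [ 1.4496 -0.0778 -6.8611] w 0.0113 g 21.4
[0.5618 0.2316] 0.16580617757449156 -163.1425975875662
1 [-0.3106 -0.4905] [0.3994 0.1976]
2 [-0.2666 -0.5158] [0.397  0.2119]
3 [-0.2205 -0.5371] [0.3959 0.2264]
4 [-0.1727 -0.5543] [0.3961 0.2409]
5 [-0.1236 -0.5673] [0.3976 0.2553]
6 [-0.0735 -0.5759] [0.4003 0.2696]
7 [-0.0229 -0.5802] [0.4042 0.2836]
8 [ 0.0279 -0.58  ] [0.4093 0.2971]
9 [ 0.0784 -0.5753] [0.4156 0.3102]
10 [ 0.1284 -0.5662] [0.4231 0.3227]
11 [ 0.1774 -0.5529] [0.4316 0.3345]
12 [ 0.225  -0.5352] [0.441  0.3454]
13 [ 0.271  -0.5135] [0.4514 0.3556]
14 [ 0.3148 -0.4879] [0.4627 0.3647]
15 [ 0.3562 -0.4585] [0.4747 0.3729]
16 [ 0.3949 -0.4256] [0.4874 0.38  ]
17 [ 0.4306 -0.3895] [0.5006 0.3859]
18 [ 0.463  -0.3504] [0.5143 0.3906]
19 [ 0.4918 -0.3086] [0.5284 0.3942]
20 [ 0.5169 -0.2644] [0.5428 0.3965]
```

```bash
python3 -m handwheel '[[-0.31,-0.49,0,0,0,0],[-0.27,-0.52,0,0,0,0],[-0.22,-0.54,0,0,0,0],[-0.17,-0.55,0,0,0,0],[-0.12,-0.57,0,0,0,0],[-0.07,-0.58,0,0,0,0],[-0.02,-0.58,0,0,0,0]]'
python3 -m handwheel '[[0.03,-0.58,0,0,0,0],[0.08,-0.57,0,0,0,0],[0.13,-0.57,0,0,0,0],[0.18,-0.55,0,0,0,0],[0.22,-0.54,0,0,0,0],[0.27,-0.51,0,0,0,0],[0.31,-0.49,0,0,0,0]]'
python3 - <<'E'
from h import *
show();print(*to([.4627,.3647,.135]))
E
```

```text
time_s: 6.32
ee_pos: [0.4036, 0.2854, 0.1352]
eef_rot: [0.988, -0.156, -0.001, -0.0]
wrist_force: [-1.9, -2.3, -1.3]
gripper_width: 0.011
gripper_force: 21.8
time_s: 7.2
ee_pos: [0.4642, 0.3658, 0.1353]
eef_rot: [0.988, -0.156, 0.001, -0.0]
wrist_force: [-0.2, -3.0, -2.8]
gripper_width: 0.0112
gripper_force: 21.7
t7.20 [0.4642 0.3658 0.1353] yaw -18.0 tilt [ 0.0016 -0.    ] q [ 0.4634  0.2871  1.6432 -0.0008  1.2099  2.3485] F [-0.2235 -3.0398 -2.7906] w 0.0112 g 21.7
[-0.045   0.059   0.0113] [-0.0044 -0.0149  0.    ]
```

```bash
python3 -m handwheel '[[0.34,-0.44,0,0,0,0],[0.39,-0.43,0,0,0,0],[0.43,-0.39,0,0,0,0],[0.46,-0.35,0,0,0,0],[0.49,-0.31,0,0,0,0],[0.45,-0.22,0,0,0,0],[0,0,0,0,0,0]]'
python3 - <<'E'
from h import *
show()
H=loc((.09,.09));r=bot.state()["ee_pos"][:2]-H;print(np.hypot(*r),np.radians(-163.1)%6.283-np.arctan2(r[1],r[0]))
E
```

```text
time_s: 8.07
ee_pos: [0.5416, 0.397, 0.1354]
eef_rot: [0.988, -0.156, 0.001, -0.001]
wrist_force: [-0.4, 3.3, -2.1]
gripper_width: 0.0109
gripper_force: 21.6
t8.07 [0.5416 0.397  0.1354] yaw -18.0 tilt [0.0018 0.0018] q [0.4527 0.4806 1.3908 0.0009 1.2679 2.3373] F [-0.3592  3.2908 -2.1201] w 0.0109 g 21.6
0.16662534746631702 1.7441612068416845
```

```bash
python3 -m handwheel '[[0.08,-0.03,0,0,0,0],[0,0,0,0,0,0]]'; python3 -m handwheel '[[0,0,0,0,0,0],[0,0,0,0,0,0],[0,0,0,0,0,0]]' 40
python3 -m handwheel '[[0,0,-1,0,0,0],[0,0,-1,0,0,0],[0,0,-1,0,0,0],[0,0,-1,0,0,0],[0,0,-1,0,0,0]]' 
python3 - <<'E'
from h import *
show();print(*to([.466,-.182,.26]),*to([.41,0.1,.26]))
E
```

```text
time_s: 8.32
ee_pos: [0.5423, 0.3971, 0.1354]
eef_rot: [0.988, -0.156, 0.0, -0.001]
wrist_force: [-0.2, 5.8, -3.8]
gripper_width: 0.0113
gripper_force: 21.6
time_s: 8.7
ee_pos: [0.5429, 0.3959, 0.1357]
eef_rot: [0.988, -0.156, 0.0, 0.0]
wrist_force: [-0.5, 0.1, 0.0]
gripper_width: 0.0402
gripper_force: 0.0
time_s: 9.32
ee_pos: [0.5427, 0.3959, 0.2613]
eef_rot: [0.988, -0.156, 0.0, 0.0]
wrist_force: [0.4, -0.1, -0.2]
gripper_width: 0.0403
gripper_force: 0.0
t9.32 [0.5427 0.3959 0.2613] yaw -18.0 tilt [ 0.0004 -0.0002] q [ 0.4509  0.3911  1.2574 -0.0004  1.4929  2.3359] F [ 0.437  -0.0694 -0.1837] w 0.0403 g 0.0
[ 4.2266 22.9306  0.0569] [ 0.0009 -0.0041 -0.    ] [-1.3897 12.895   0.0536] [ 0.0009 -0.0041 -0.    ]
```

```bash
for i in 1 2; do python3 -m handwheel '[[0.18,1,0,0,0,0],[0.18,1,0,0,0,0],[0.18,1,0,0,0,0],[0.18,1,0,0,0,0],[0.18,1,0,0,0,0],[0.18,1,0,0,0,0],[0.18,1,0,0,0,0],[0.18,1,0,0,0,0]]' 85 >/dev/null; done
python3 w.py w3
python3 -m handwheel '[[0.19,1,0,0,0,0],[0.19,1,0,0,0,0],[0.19,1,0,0,0,0],[0.19,1,0,0,0,0],[0.19,1,0,0,0,0],[0.19,1,0,0,0,0],[0.19,0.93,0,0,0,0]]' >/dev/null
python3 w.py w4
python3 - <<'E'
from h import *
print(*to([.466,-.182,.26]))
a,b=[cv2.imread(f"pics/w{i}.png") for i in(3,4)]
cv2.imwrite("pics/w34.png",np.hstack([a[:,80:480],b[:,80:480]]))
E
```

```text
t11.38 [ 0.4872 -0.0101  0.2606] yaw -18.1 tilt [ 0.0001 -0.0027] q [-0.2677 -0.0934  1.797  -0.0026  1.4371  1.6194] F [ 1.0413 -1.8612  0.3986] w 0.0850 g 0.0
t12.30 [ 0.4652 -0.1848  0.2605] yaw -18.1 tilt [-0.     -0.0024] q [-0.6188 -0.0575  1.7633 -0.002   1.4344  1.2683] F [-1.7953 -2.5107 -0.6587] w 0.0846 g 0.0
[-0.0065 -0.1174  0.0211] [ 0.0222 -0.007  -0.    ]
```

View pics/w34.png

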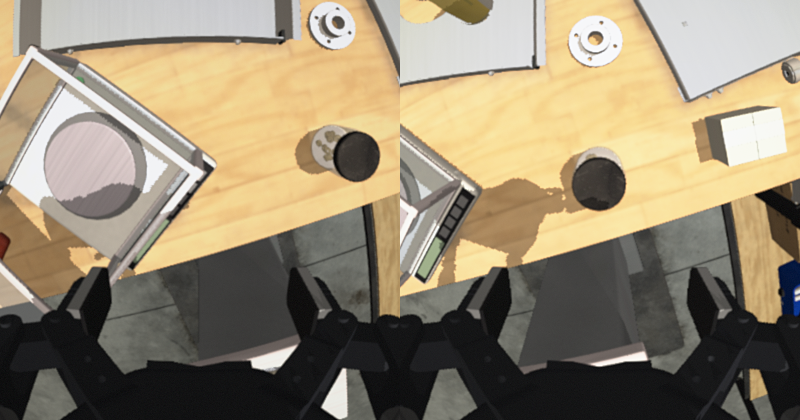

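In w3 the pan at crop (95,165) is clear from above with the door open. The lid is at full-frame pixel (437,156) in w3 and (280,183) in w4.

```bash
python3 - <<'E'
from h import *
def lid(n,u,v):
    im=cv2.imread(f"pics/{n}.png");m=(im.max(2)<62).astype(np.uint8);k=np.zeros_like(m);k[v-35:v+35,u-35:u+35]=1
    N,_,st,ce=cv2.connectedComponentsWithStats(m*k);i=1+st[1:,4].argmax();c=st[i][:2]+(st[i][2:4]-1)/2;print(n,st[i],ce[i],c);return ce[i]
a=lid("w3",437,156);b=lid("w4",280,183)
print(wtri("w3",a,"w4",b),wz("w3",a,.082),wz("w4",b,.082))
for n,c in(("w3",(95+80,165)),):print("pan",wz(n,c,.056))
print(*to([.466,-.183,.04]))
E
```

```text
w3 [ 413  132   46   49 1343] [437.5599 155.9248] [435.5 156. ]
w4 [ 256  158   49   52 1030] [285.4087 185.3932] [280.  183.5]
[ 0.4593 -0.1876  0.0675] [ 0.4656 -0.1808  0.082 ] [ 0.4613 -0.1882  0.082 ]
pan [0.5378 0.098  0.056 ]
[-0.0005 -0.0998  8.8211] [ 0.0222 -0.007  -0.    ]
```

```bash
python3 - <<'E'
from h import *
a=(437,156);b=(280,183.5)
print(wtri("w3",a,"w4",b),wz("w3",a,.082),wz("w4",b,.082))
im=cv2.imread("pics/w3.png")[85:250,85:260];cv2.imwrite("pics/pan3.png",cv2.resize(im,None,fx=3.5,fy=3.5,interpolation=cv2.INTER_CUBIC))
E
```

```text
[ 0.4635 -0.1831  0.0754] [ 0.4657 -0.1801  0.082 ] [ 0.4648 -0.1836  0.082 ]
```

View pics/pan3.png

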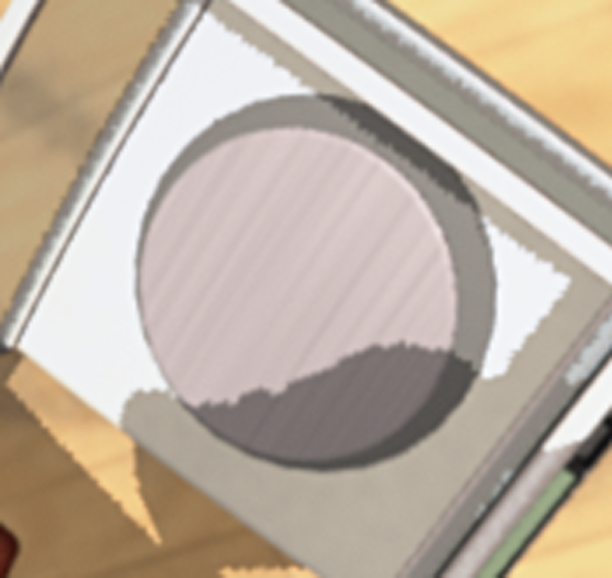

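The pan's top face centre is at crop (297,295), which is full-frame (169.7,169.1). The jar is at about (0.465, -0.183).

```bash
python3 - <<'E'
from h import *
p=(169.7,169.1);print("pan",wz("w3",p,.056))
c=plane("top",T(269,248),.056);print(c)
# height by two views
C=bot.camera_params("top");V=C["view"];o1=-V[:3,:3].T@V[:3,3];t=T(269,248);v1=V[:3,:3].T@np.linalg.inv(C["K"])@np.r_[t,1];v1/=np.linalg.norm(v1)
o,v=ray("w3",p);A=[];B=[]
for oo,vv in((o1,v1),(o,v)):
    M=np.eye(3)-np.outer(vv,vv);A.append(M);B.append(M@oo)
print(np.linalg.lstsq(np.vstack(A),np.hstack(B),rcond=None)[0])
print(*to([.465,-.1828,.037]))
E
```

```text
pan [0.5356 0.1059 0.056 ]
[0.537  0.1065]
[0.5363 0.106  0.0569]
[-0.041  -0.0953  8.9411] [ 0.0222 -0.007  -0.    ]
```

```bash
python3 -m handwheel '[[-0.04,-0.05,1,0,0,0],[0,0,1,0,0,0],[0,0,1,0,0,0],[0,0,1,0,0,0],[0,0,1,0,0,0],[0,0,1,0,0,0],[0,0,1,0,0,0],[0,0,1,0,0,0]]' | grep -E "pos|force"
python3 -m handwheel '[[0,0,0.94,0,0,0],[0,0,0,0,0,0]]'| grep -E "pos|force"
python3 -m handwheel '[[0,0,0,0,0,0],[0,0,0,0,0,0],[0,0,0,0,0,0],[0,0,0,0,0,0]]' 0 30
python3 -c "
from h import *
show()"
```

```text
ee_pos: [0.4653, -0.1798, 0.0598]
wrist_force: [0.2, -0.3, -0.2]
gripper_force: 0.0
ee_pos: [0.4638, -0.1788, 0.0353]
wrist_force: [-0.0, 0.7, 0.6]
gripper_force: 0.0
time_s: 14.05
ee_pos: [0.4663, -0.1809, 0.0385]
eef_rot: [0.988, -0.156, 0.001, 0.001]
wrist_force: [-1.0, 0.0, 6.4]
gripper_width: 0.0588
gripper_force: 33.3
t14.05 [ 0.4663 -0.1809  0.0385] yaw -18.0 tilt [ 0.0025 -0.0017] q [-0.6123  0.2142  1.9529  0.      0.9714  1.2725] F [-0.9968  0.007   6.4281] w 0.0588 g 33.3
```

```bash
python3 -m handwheel '[[0,0,-0.5,0,0,0],[0,0,-1,0,0,0],[0,0,-1,0,0,0],[0,0,-1,0,0,0],[0,0,-1,0,0,0],[0,0,-1,0,0,0],[0,0,-1,0,0,0],[0,0,-1,0,0,0]]' | grep -E "pos|force|width"
python3 -m handwheel '[[0,0,-0.3,0,0,0],[0,0,0,0,0,0]]'| grep -E "pos|force|width"
python3 - <<'E'
from h import *
show();print(*to([.5363,.1062,.225]))
E
```

```text
ee_pos: [0.4647, -0.1797, 0.2254]
wrist_force: [0.0, 0.6, -1.9]
gripper_width: 0.059
gripper_force: 33.0
ee_pos: [0.465, -0.18, 0.2318]
wrist_force: [0.3, 0.3, -2.8]
gripper_width: 0.0588
gripper_force: 33.0
t15.30 [ 0.465  -0.18    0.2318] yaw -18.0 tilt [ 0.0002 -0.0001] q [-0.6123 -0.0426  1.8059  0.      1.3781  1.2725] F [ 0.3276  0.2934 -2.7942] w 0.0588 g 33.0
[ -0.8236 -11.7702   0.2721] [ 0.0002 -0.0021 -0.    ]
```

```bash
python3 -m handwheel '[[-0.05,-0.3,0,0,0,0],[-0.05,-0.6,0,0,0,0],[-0.05,-0.8,0,0,0,0],[-0.05,-0.8,0,0,0,0],[-0.05,-0.8,0,0,0,0],[-0.05,-0.8,0,0,0,0],[-0.05,-0.8,0,0,0,0],[-0.05,-0.8,0,0,0,0]]' >/dev/null
python3 -m handwheel '[[-0.05,-0.8,0,0,0,0],[-0.05,-0.8,0,0,0,0],[-0.05,-0.8,0,0,0,0],[-0.05,-0.8,0,0,0,0],[-0.05,-0.8,0,0,0,0],[-0.05,-0.8,0,0,0,0],[-0.05,-0.6,0,0,0,0],[-0.05,-0.4,0,0,0,0]]' >/dev/null
python3 -m handwheel '[[0,-0.27,0,0,0,0],[0,0,0,0,0,0]]' >/dev/null
python3 w.py w5
python3 - <<'E'
from h import *
print(*to([.5363,.1062,.108]))
cv2.imwrite("pics/s5.png",np.hstack([cv2.imread("pics/w5.png")[:,80:480],bot.camera("side")[:,160:560]]))
E
```

```text
t17.60 [0.5369 0.1058 0.2318] yaw -18.0 tilt [-0.0001 -0.0002] q [-0.0263  0.0866  1.6747 -0.0003  1.3805  1.8586] F [ 0.4212 -0.9554 -2.1684] w 0.0589 g 33.0
[-0.0298 -0.0105  4.9507] [0.0026 0.0004 0.    ]
```

View pics/s5.png

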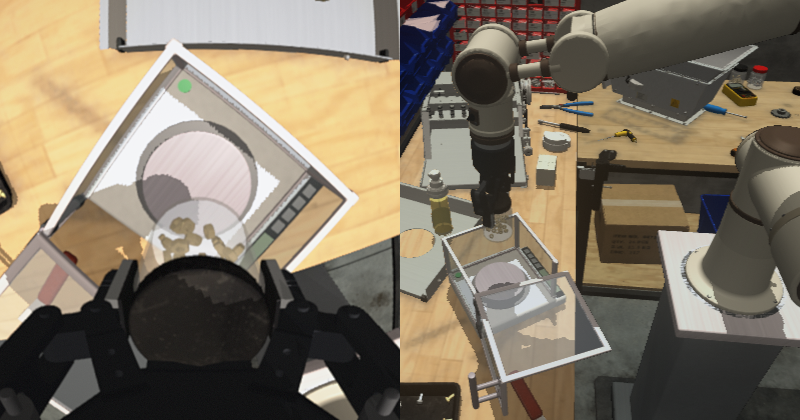

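The jar hangs upright over the pan and the door is clear. I lower it, slowly at the end.

```bash
python3 -m handwheel '[[-0.03,0,0.5,0,0,0],[0,0,0.9,0,0,0],[0,0,0.9,0,0,0],[0,0,0.9,0,0,0],[0,0,0.8,0,0,0],[0,0,0.6,0,0,0],[0,0,0.3,0,0,0],[0,0,0,0,0,0]]' | grep -E "pos|force|width"
python3 -m handwheel '[[0,0,0.1,0,0,0],[0,0,0.1,0,0,0],[0,0,0.1,0,0,0],[0,0,0.1,0,0,0],[0,0,0,0,0,0],[0,0,0,0,0,0]]'| grep -E "pos|force|width"
python3 -m handwheel '[[0,0,0.08,0,0,0],[0,0,0.08,0,0,0],[0,0,0,0,0,0],[0,0,0,0,0,0]]'| grep -E "pos|force|width"
```

```text
ee_pos: [0.536, 0.1061, 0.1089]
wrist_force: [0.3, -0.4, -2.4]
gripper_width: 0.0589
gripper_force: 33.0
ee_pos: [0.5363, 0.1061, 0.0994]
wrist_force: [-0.1, -1.1, -2.4]
gripper_width: 0.0593
gripper_force: 33.0
ee_pos: [0.5362, 0.1062, 0.0953]
wrist_force: [-0.2, 0.1, -2.3]
gripper_width: 0.0589
gripper_force: 33.0
```

```bash
python3 -m handwheel '[[0,0,0.08,0,0,0],[0,0,0.06,0,0,0],[0,0,0,0,0,0],[0,0,0,0,0,0]]'| grep -E "pos|force|width"
python3 -m handwheel '[[0,0,0.05,0,0,0],[0,0,0.05,0,0,0],[0,0,0,0,0,0],[0,0,0,0,0,0]]'| grep -E "pos|force|width"
```

```text
ee_pos: [0.5364, 0.1062, 0.092]
wrist_force: [1.0, 1.1, -0.6]
gripper_width: 0.0588
gripper_force: 33.1
ee_pos: [0.5364, 0.1062, 0.0895]
wrist_force: [0.4, 0.5, 0.5]
gripper_width: 0.059
gripper_force: 33.2
```

The pan now carries all the jar's weight, so I release.

```bash
python3 -m handwheel '[[0,0,0,0,0,0],[0,0,0,0,0,0],[0,0,0,0,0,0],[0,0,0,0,0,0],[0,0,0,0,0,0]]' 84 20| grep -E "time|pos|force|width"
python3 -m handwheel '[[0,0,-0.3,0,0,0],[0,0,-0.6,0,0,0],[0,0,-1,0,0,0],[0,0,-1,0,0,0],[0,0,-1,0,0,0],[0,0,-1,0,0,0],[0,0,-1,0,0,0],[0,0,-1,0,0,0]]'| grep -E "pos|force|width"
python3 w.py w6
python3 - <<'E'
from h import *
print(*to([.5431,.3963,.26]))
cv2.imwrite("pics/s6.png",np.hstack([cv2.imread("pics/w6.png")[:,80:480],bot.camera("side")[:,160:560]]))
E
```

```text
time_s: 21.52
ee_pos: [0.5362, 0.1062, 0.0893]
wrist_force: [0.1, -0.4, -0.1]
gripper_width: 0.0842
gripper_force: 0.0
ee_pos: [0.5363, 0.1062, 0.2641]
wrist_force: [-0.1, 0.2, -0.2]
gripper_width: 0.0839
gripper_force: 0.0
t22.57 [0.5382 0.1062 0.2681] yaw -18.0 tilt [ 0.0081 -0.0002] q [-0.0256  0.0601  1.6307  0.      1.4427  1.8591] F [0.6951 0.7706 3.1078] w 0.0840 g 0.0
[ -3.3972 -11.0986   0.3241] [-0.0221 -0.0738  0.0001]
```

View pics/s6.png

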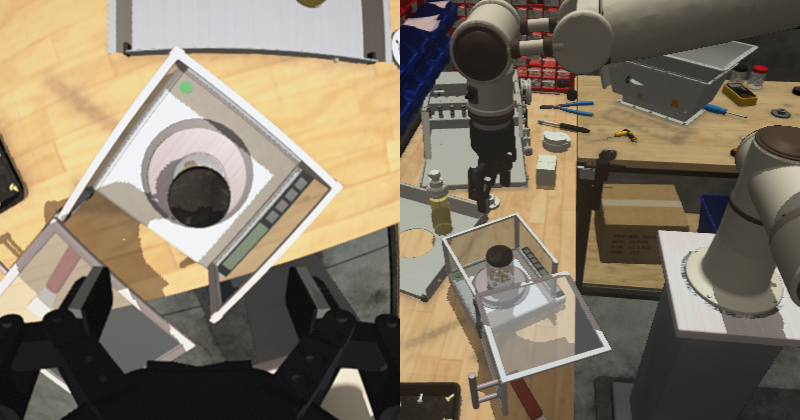

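The jar stands upright on the pan, with the lid at full-frame pixel (279,197) in w6, and the door is still open. I go back to the handle.

```bash
python3 -m handwheel '[[-0.3,-1,0,0,0,0],[-0.3,-1,0,0,0,0],[-0.3,-1,0,0,0,0],[-0.3,-1,0,0,0,0],[-0.3,-1,0,0,0,0],[-0.3,-1,0,0,0,0],[-0.3,-1,0,0,0,0],[-0.3,-1,0,0,0,0]]' 40 >/dev/null
python3 -m handwheel '[[-0.3,-1,0,0,0,0],[-0.3,-1,0,0,0,0],[-0.3,-1,0,0,0,0],[0,0,0,0,0,0]]' >/dev/null
python3 w.py w7
python3 - <<'E'
from h import *
print("jar",wz("w6",(279,197),.133))
print(*to([.5431,.3963,.135]))
# predicted pixel of bar top
c=bot.camera_params("wrist");z=np.load("pics/w7.npz");R=Ro.from_quat(z["q"]).as_matrix();Tc=c["T_tool_cam"]
X=Tc[:3,:3].T@(R.T@(np.array([.5429,.396,.162])-z["p"])-Tc[:3,3]);th=np.arctan2(np.hypot(X[0],X[1]),X[2]);print(c["K"][:2,2]+c["K"][0,0]*th*X[:2]/np.hypot(X[0],X[1]))
cv2.imwrite("pics/w7c.png",cv2.resize(cv2.imread("pics/w7.png")[150:300,200:350],None,fx=4,fy=4))
E
```

```text
t24.18 [0.5422 0.3933 0.2609] yaw -17.9 tilt [-0.0011 -0.0009] q [ 0.4478  0.3877  1.2626 -0.0003  1.4927  2.3314] F [-0.0999 -1.0415  0.1624] w 0.0398 g 0.0
jar [0.536 0.106 0.133]
[ 0.0013 -0.1299  5.0356] [0.0115 0.0074 0.    ]
[276.1397 207.6132]
```

View pics/w7c.png

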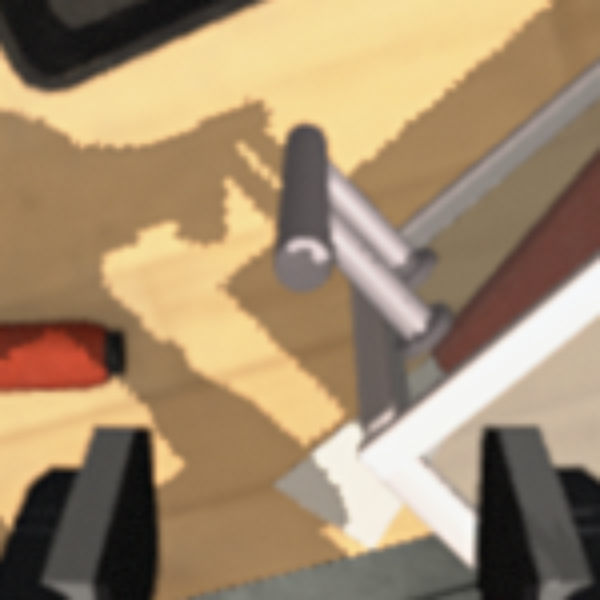

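```bash
python3 - <<'E'
from h import *
p=wz("w7",(275.6,215.8),.162);print(p)
H=loc((.09,.09));r=p[:2]-H;print(np.hypot(*r),np.degrees(np.arctan2(r[1],r[0])))
print(*to(np.r_[p[:2],.135]))
E
```

```text
[0.5366 0.3985 0.162 ]
0.16876741690487598 98.604944168871
[-0.2747 -0.1332  5.0358] [0.0115 0.0074 0.    ]
```

The bar is at about (0.537, 0.398). It slid a few mm along the pads, so I re-grip there.

```bash
python3 -m handwheel '[[-0.22,-0.12,0.5,0,0,0],[0,0,0.9,0,0,0],[0,0,0.9,0,0,0],[0,0,0.9,0,0,0],[0,0,0.9,0,0,0],[0,0,0.9,0,0,0],[0,0,0,0,0,0]]' | grep -E "pos|force"
python3 -m handwheel '[[0,0,0,0,0,0],[0,0,0,0,0,0],[0,0,0,0,0,0],[0,0,0,0,0,0]]' 0 20
python3 - <<'E'
from h import *
show()
H=loc((.09,.09));p=bot.state()["ee_pos"][:2];r=p-H;print(np.hypot(*r),np.degrees(np.arctan2(r[1],r[0])))
R=Ro.from_quat(bot.state()["eef_rot"]);a0=np.arctan2(r[1],r[0]);rr=np.hypot(*r);a1=np.radians(180+17);prev=r
for k in range(1,21):
    a=a0+(a1-a0)*k/20;rad=rr+(.1658-rr)*k/20;q=rad*np.array([np.cos(a),np.sin(a)])
    print(k,R.inv().apply(np.r_[q-prev,0])[:2]/.025,q+H);prev=q
E
```

```text
ee_pos: [0.5364, 0.3962, 0.1336]
wrist_force: [-0.4, -0.4, 0.3]
gripper_force: 0.0
time_s: 25.55
ee_pos: [0.5391, 0.3981, 0.1383]
eef_rot: [0.988, -0.156, 0.001, -0.001]
wrist_force: [-0.8, 0.8, 5.1]
gripper_width: 0.0109
gripper_force: 21.7
t25.55 [0.5391 0.3981 0.1383] yaw -18.0 tilt [0.0021 0.001 ] q [ 0.4562  0.4745  1.3931 -0.      1.2717  2.3409] F [-0.8033  0.8009  5.0999] w 0.0109 g 21.7
0.16801452499866948 97.76255178076185
1 [-0.5104  0.279 ] [0.5248 0.3954]
2 [-0.484   0.3219] [0.5108 0.3915]
3 [-0.454   0.3623] [0.4972 0.3864]
4 [-0.4207  0.4   ] [0.4841 0.3801]
5 [-0.3843  0.4346] [0.4717 0.3728]
6 [-0.345   0.4659] [0.4599 0.3643]
7 [-0.3032  0.4936] [0.4488 0.3549]
8 [-0.2592  0.5177] [0.4387 0.3446]
9 [-0.2133  0.5378] [0.4294 0.3335]
10 [-0.1659  0.5539] [0.4212 0.3216]
11 [-0.1173  0.5658] [0.4141 0.3091]
12 [-0.0679  0.5734] [0.408  0.2959]
13 [-0.018   0.5768] [0.4032 0.2824]
14 [0.0319 0.5758] [0.3995 0.2684]
15 [0.0816 0.5705] [0.397  0.2542]
16 [0.1305 0.5609] [0.3958 0.2399]
17 [0.1784 0.5472] [0.3958 0.2255]
18 [0.2249 0.5293] [0.3971 0.2112]
19 [0.2697 0.5075] [0.3995 0.197 ]
20 [0.3124 0.482 ] [0.4033 0.1832]
```

```bash
python3 -m handwheel '[[-0.51,0.28,0,0,0,0],[-0.48,0.32,0,0,0,0],[-0.45,0.36,0,0,0,0],[-0.42,0.4,0,0,0,0],[-0.38,0.43,0,0,0,0],[-0.35,0.47,0,0,0,0],[-0.3,0.49,0,0,0,0]]'| grep -E "pos|force|width"
python3 -m handwheel '[[-0.26,0.52,0,0,0,0],[-0.21,0.54,0,0,0,0],[-0.17,0.55,0,0,0,0],[-0.12,0.57,0,0,0,0],[-0.07,0.57,0,0,0,0],[-0.02,0.58,0,0,0,0],[0.03,0.58,0,0,0,0]]'| grep -E "pos|force|width"
python3 -m handwheel '[[0.08,0.57,0,0,0,0],[0.13,0.56,0,0,0,0],[0.18,0.55,0,0,0,0],[0.22,0.53,0,0,0,0],[0,0,0,0,0,0]]'| grep -E "pos|force|width"
python3 - <<'E'
from h import *
show();print(*to([.4033,.1832,.136]))
E
```

```text
ee_pos: [0.4475, 0.3569, 0.1382]
wrist_force: [-4.4, 6.2, 6.6]
gripper_width: 0.0111
gripper_force: 21.9
ee_pos: [0.399, 0.2683, 0.1379]
wrist_force: [-2.4, 0.7, 5.1]
gripper_width: 0.0118
gripper_force: 22.1
ee_pos: [0.397, 0.2099, 0.1376]
wrist_force: [-0.9, 0.4, 5.3]
gripper_width: 0.0111
gripper_force: 22.2
t27.93 [0.397  0.2099 0.1376] yaw -18.0 tilt [ 0.0016 -0.0001] q [ 0.2164 -0.0798  2.0362 -0.0005  1.1836  2.1024] F [-0.8961  0.3781  5.2929] w 0.0111 g 22.2
[0.5721 0.9363 0.0663] [-0.0043 -0.0151  0.    ]
```

```bash
python3 -m handwheel '[[0.18,0.35,0,0,0,0],[0.18,0.3,0,0,0,0],[0.14,0.2,0,0,0,0],[0.06,0.08,0,0,0,0],[0,0,0,0,0,0],[0,0,0,0,0,0]]'| grep -E "pos|force|width"
python3 -m handwheel '[[0.04,0.06,0,0,0,0],[0.04,0.06,0,0,0,0],[0,0,0,0,0,0],[0,0,0,0,0,0]]'| grep -E "pos|force|width"
```

```text
ee_pos: [0.403, 0.1839, 0.1375]
wrist_force: [-0.5, 0.8, 6.5]
gripper_width: 0.0112
gripper_force: 22.3
ee_pos: [0.4035, 0.1824, 0.1375]
wrist_force: [-2.8, 8.2, 6.8]
gripper_width: 0.0111
gripper_force: 22.4
```

The force shows the door at its stop, so I release, retreat and check.

```bash
python3 -m handwheel '[[0,0,0,0,0,0],[0,0,0,0,0,0],[0,0,0,0,0,0]]' 40| grep -E "pos|force|width"
python3 -m handwheel '[[0,0,-1,0,0,0],[0,0,-1,0,0,0],[0,0,-1,0,0,0],[0,0,-1,0,0,0],[0,0,0,0,0,0],[0,0,0,0,0,0]]'| grep -E "time|pos|force|width"
python3 w.py w8
python3 - <<'E'
from h import *
a=cv2.imread("pics/w2.png")[180:300,200:350];b=cv2.imread("pics/w8.png")[180:300,200:350]
s=bot.camera("side")[170:350,175:355]
top=np.vstack([a,b]);out=np.hstack([cv2.resize(top,None,fx=2.4,fy=2.4),cv2.resize(s,(432,576))]);print(out.shape)
cv2.imwrite("pics/f.png",out)
E
```

```text
ee_pos: [0.403, 0.1805, 0.1363]
wrist_force: [0.0, 0.4, 0.1]
gripper_width: 0.04
gripper_force: 0.0
time_s: 30.3
ee_pos: [0.4028, 0.1807, 0.2356]
wrist_force: [0.0, -0.1, -0.6]
gripper_width: 0.0398
gripper_force: 0.0
t30.35 [0.4025 0.1807 0.2353] yaw -18.0 tilt [-0.0025 -0.0004] q [ 0.1467 -0.2039  1.945  -0.0001  1.403   2.0316] F [-0.0978 -0.3217 -0.2975] w 0.0401 g 0.0
(576, 792, 3)
```

View pics/f.png

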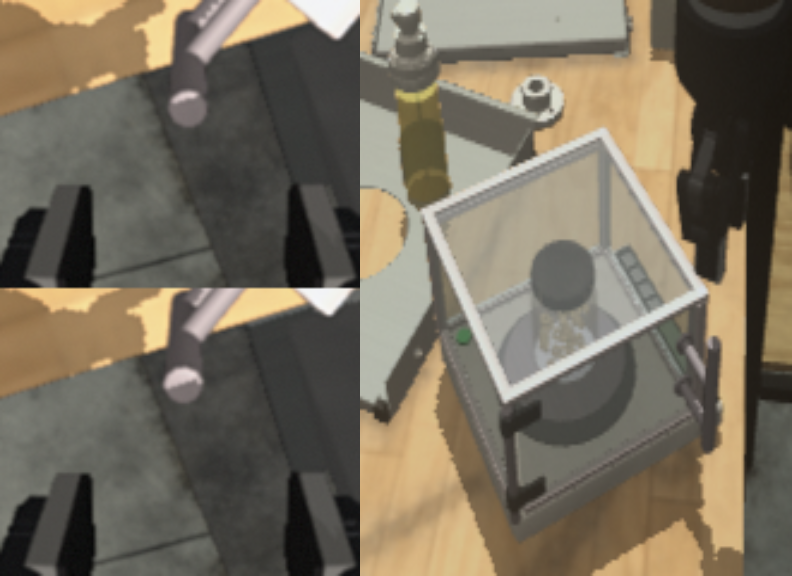

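The jar stands upright in the closed shield. I'll compare the handle and roof with the first pictures numerically, since the fixed cameras allow an exact check.

```bash
python3 - <<'E'
from h import *
print(wz("w2",(278.3,225.4),.162),wz("w8",(276.2,220),.162))
for n,(y0,y1,x0,x1) in {"side":(270,320,305,330),"top":(225,245,172,200)}.items():
    a=cv2.imread(f"pics/{n}0.png")
    b=bot.camera(n);A,B=[cv2.cvtColor(i,cv2.COLOR_BGR2GRAY).astype(np.float32)[y0:y1,x0:x1] for i in(a,b)]
    print(n,cv2.phaseCorrelate(A,B,cv2.createHanningWindow(A.shape[::-1],cv2.CV_32F)),np.abs(A-B).mean())
    cv2.imwrite(f"pics/end_{n}.png",b)
# roof edge rows (white frame) side view
a,b=[cv2.imread(f"pics/{f}.png")[258:300,240:325].min(2) for f in("side0","end_side")]
for i in(a,b):
    m=(i>185);print(m.sum(),np.argwhere(m).mean(0),[int(np.argmax(m[:,c])) for c in(10,30,50,70)])
E
```

```text
[0.402  0.1837 0.162 ] [0.4029 0.1824 0.162 ]
side ((0.471031756018121, -0.33872185554824696), 0.9429548946380615) 2.355946
top ((0.8076235355914747, 0.8851170185047792), 0.6140500032901763) 80.54822
286 [17.2832 40.5245] [28, 20, 12, 4]
303 [17.3597 39.4521] [28, 20, 12, 4]
```

The handle and roof are back within about 1 mm of the starting shut position, and the jar is centred. I hand in.

```bash
python3 -c "
from plant import bot
print(bot.hand_in())"
```

```text
the job is handed in; nothing more can be done
None
```

The job is handed in at about 30 s of the 72 s allowed: the jar stands upright in the middle of the pan, the door is shut against its stop, and the arm touches nothing (no verdict was returned).

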